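# Latch the feeding-kit tub shut

### The job

The sliding lid of the green feeding-kit tub stands a finger's breadth short of its seal. Hook the latch's wire loop down behind the steel keeper on the lid, drawn back so that it catches under the keeper's lip, then press the red lever down until it is fully home, so that the latch alone holds the lid tight. Go gently on the latch (a few newtons will do, feel for the slot and for the stop), leave the things around the tub where they are, and take the hand away at the end.

Things in the scene. Friction and masses are not known exactly. Their poses are not given: they have to be found in the camera images.
- tub: Green tub, 300 x 200 mm, fixed to the counter, top 120 mm above it. Origin: centre of its underside; z up, x along the lid's slide, from the latch end (-x, nearer the robot) to the far end. Its top from x -150 to -30 mm is a fixed deck that carries the latch; then come a black rubber seal and the white lid. The latch and keeper lie on its middle plane y = 0.
- lid: White sliding lid, 155 x 170 mm, top level with the deck. Slides only along the tub's x, against 5 N of friction and the springy seal (2.4 N/mm, slack when 13.5 mm out). Origin on its top face, axes as the tub's; at tub x = 41 mm when nominally tight (36 to 46 once latched, as the keeper is set), 12 to 13.5 mm further out when it stands open. Carries the keeper.
- keeper_slot (a point): Point on the lid's top (same as the lid's origin) at the nominal middle of the keeper's slot; axes as the tub's. The keeper is, going +x: a steel post 24 mm wide (y) with a lip on top, a slot 8 mm wide open from above, a black guard bar. Bolted through slotted holes, the whole keeper really sits up to 5 mm to -x or +x of nominal: not measured, to be felt or seen.
- keeper_lip (a point): Nominal edge of the keeper's lip, 20 mm above the lid and at x = -4 mm from the slot's middle. The lip is 5 mm thick (15 to 20 mm above the lid) and overhangs the post's +x face (x = -9 mm, post 12 mm thick) by 5 mm. The loop's bar goes down into the slot, then back (-x) under the lip to the post. Off by the same up to 5 mm as the slot.
- guard_bar (a point): Nominal middle of the top of the guard bar beyond the slot: 7 mm thick (slot-frame x = 4 to 11 mm), 60 mm wide, 13 mm high above the lid. A loop bar standing on it has its centre 16 mm above the lid; on the lip, 23 mm; in the slot, 3 mm. Off by the same up to 5 mm as the slot.
- lever (a joint): Hinge of the red lever, rad: 0 = pressed fully home (hard stop, lying nearly flat on the deck, pointing to the tub's -x), grows as it is raised; 1.64 = pointing straight up, upper stop 2.4. It starts between 1.5 and 1.85. Friction of 0.05 N m holds it where it is left.
- handle: Red lever handle, 18 mm wide (y), 6 mm thick (z). Origin on the lever's pivot axis (tub x = -55 mm, 146 mm above the counter); it runs along its own -x from 8 to 74 mm out, own z up when home, when it points to the tub's -x, sloping 4 degrees down, tip about 20 mm above the deck. Pressing it near mid-length takes under 15 N until the stop; it cracks at 30 N.
- bail: Steel wire loop, 45 mm wide. Origin at its hinge pin on the lever, 20 mm from the lever's pivot (handle x = -20 mm). Its own x runs along the loop to its bar, 110.7 mm away; own z up when level. Hinge friction (0.025 N m) keeps it where it is put; it turns along with the lever unless the keeper holds it. It bends if a hand forces it on the lid or keeper with over 25 N.
- bail_bar (a point): Middle of the cross bar at the loop's end (round steel, 6 mm diameter, 40 mm long along y); axes as the bail. When it lies on the lid its centre is 3 mm above the lid.
- bail_knob (a point): Centre of the red ball grip, 16 mm diameter, on a 6 mm stem standing on the middle of the cross bar, 34 mm from the bar's centre along the bail's own z.
- canister: Closed white formula canister, 96 mm diameter, 115 mm high, standing beside the tub; origin centre of its underside.
- collar1: Lower of two stacked blue bottle collars, 48 mm diameter, 16 mm high; origin centre of its underside.
- collar2: Upper of the two stacked bottle collars, same size; origin centre of its underside.
- scoop: Yellow measuring scoop beside the tub, 36 mm cup with a 70 mm handle; origin centre of the cup's underside.
- babybottle: Glass baby bottle lying on its side, 60 mm diameter, 175 mm long; origin under its middle.
- mug: Blue mug, 76 mm diameter, 85 mm high; origin centre of its underside.

How it is judged:
By the outcome, as a careful person would: the job done as asked, in the order asked, and still so for the second after the job is handed in, with the robot touching nothing.
It also fails if it takes over 72 s, if anything falls off the work surface, if the arm or the gripper's body presses on something with over 40 N, if the wrist force passes 120 N, or if a joint passes its speed limit or range.

### The arm

A 7-joint arm with a two-finger parallel gripper is mounted at the origin on the work surface. World frame = base frame: x ahead of the robot, y to its left, z up, the work surface at z = 0. Lengths are in m, angles in rad, forces in N, time in s.
With the tool pointing down it reaches from about 0.425 to 0.925 m from the base axis. Payload 6.8 kg.
Tool frame: the origin (TCP) lies at the very end of the fingers, on their centre line; the grasp point (between the pads) lies bot.hold_point_z behind it (bot.hold_point_z is the distance from the TCP to the grasp point, in m); x points along the fingers, z is the direction in which the jaws open and shut, and the axes are right-handed (so a half turn about x gives the same grasp; the last joint's range is limited). The gripper opens to 85 mm and grips with 20 to 120 N. Pads are 22 mm wide; open, the fingers measure 114 mm over their backs; the gripper's body (76 mm by 85 mm) begins 54 mm behind the grasp point. The pads swing forward as they close: fully open they stand 13 mm farther back than shut.
Start: joints at [-1.414, 0.477, 0.022, 1.555, -0.011, 1.109, -0.083], TCP at [0.177, 0.651, 0.231] pointing down, gripper open.
Joint ranges: [-2.96, 2.96], [-0.34, 2.1], [-1.41, 1.46], [0.24, 2.44], [-1.37, 4.51], [0.17, 1.92], [-2.96, 2.96]. Speed limits (rad/s): [2.39, 2.39, 3.14, 3.14, 3.14, 3.14, 3.14].

### API

Orientations are given as a unit quaternion [w, x, y, z].
In Python, from station import bot gives the robot as it stands.
- The arm moves only by the tool drive_tool, never from a script. Its arguments are lists of equal length, an entry for each row: "slide": the shift along the world's x, y, z in mm, a list of three; "turn": the turn, a rotation vector about the world's x, y, z in rad, a list of three; "gripper": the opening, from 0 (shut) to 1 (fully open). A call has 1 to 10 rows; each row is the pose to reach, as a shift and turn from the pose measured when the call began; what a row does not reach only later rows make up. A row lasts 1/10 s, in which the tool goes at most 50 mm and 8.59 degrees, less where a joint would pass 70% of its speed; a pose out of reach is approached as far as the arm can. A call with a gripper value outside its range is refused whole. The fingers move at their own pace and stop on an object; "squeeze" is the grip in N (left out, the last holds). Time passes only in rows, so rows that repeat a pose let the fingers close. It gives the time, the measured TCP pose, the force and the opening at its end, in the units of the state.
- bot.get_obs(): the state, without advancing time (a new reading comes with each control period).
- bot.read_camera(name): name is "scene" or "top" or "wrist"; returns a dict with "color" (384x512x3 uint8, red, green, blue), "fovy" (degrees; the focal length in pixels is half the picture's height over the tangent of half this angle, whatever the lens; pixels are square), "cx", "cy" (the principal point, pixels), "dist_coeffs" ([k1, k2, p1, p2, k3] as OpenCV has them; the pictures are not rectified), "R" (3x3) and "t" (3): a world point X has camera coordinates R X + t. Camera axes: x right, y down, z forward; pixel columns grow to the right and rows downward; lengths in m; the calibration is good to about 2 mm. A picture is of the moment at which its call begins. There is no depth.
- bot.hand_in(): hands the job in, once; it reports no verdict.
The state is a dict: "t": time; "q": joint angles; "joint_vel": joint speeds; "joint_torque": joint torques, N m; "eef_pos": TCP position; "tool_rot": TCP orientation; "contact_force": force on the tool from outside, world axes, zero at the start; "torque": the same for the moment, N m; "gripper_width": opening from 0.0 (shut) to 1.0 (fully open).
Only numpy, scipy, OpenCV 4.12 (cv2) and the standard library are available. Lean on these libraries where they do the work, as an engineer would, in place of code of your own. Each camera call takes 0.05 s, during which the arm holds its last target.

## Working session

There is one attempt and no reset: what is moved stays moved. The work goes in short steps, Python scripts to look and compute and a tool call to move; the robot and the scene stay as the last step left them, time stands still between calls to the robot, and variables do not carry over. Pictures are saved under pics/ and viewed, and the job is handed in when it is done.

Besides the shell and the picture viewer there is one more tool, called as name(argument=value, ...), one argument or row to a line, values as JSON. drive_tool: Moves the arm, as the interface text tells. Its arguments: {"type":"object","properties":{"slide":{"type":"array"},"turn":{"type":"array"},"gripper":{"type":"array"},"squeeze":{"type":"number"}},"required":["slide","turn","gripper"]}

```bash
mkdir -p pics; ls; cat > h.py <<'E'
import numpy as np, cv2
from station import bot
def K(c):
    h=c['color'].shape[0]; f=h/2/np.tan(np.radians(c['fovy'])/2)
    return np.array([[f,0,c['cx']],[0,f,c['cy']],[0,0,1.]])
def snap(name,fn):
    c=bot.read_camera(name); cv2.imwrite('pics/'+fn,c['color'][:,:,::-1]); 
    np.savez('pics/'+fn[:-4]+'.npz',**c); return c
def load(fn):
    d=np.load('pics/'+fn+'.npz'); return {k:d[k] if d[k].ndim else d[k].item() for k in d}
def ray(c,uv):
    p=cv2.undistortPoints(np.array([[uv]],float),K(c),np.array(c['dist_coeffs'],float))[0,0]
    R=np.array(c['R']);t=np.array(c['t'])
    d=R.T@np.array([p[0],p[1],1]); return -R.T@t, d/np.linalg.norm(d)
def onz(c,uv,z):
    o,d=ray(c,uv); return o+d*(z-o[2])/d[2]
def tri(*obs):
    A=np.zeros((3,3));b=np.zeros(3)
    for c,uv in obs:
        o,d=ray(c,uv);P=np.eye(3)-np.outer(d,d);A+=P;b+=P@o
    x=np.linalg.solve(A,b)
    return x,[np.linalg.norm(np.cross(x-ray(c,uv)[0],ray(c,uv)[1])) for c,uv in obs]
def proj(c,X):
    R=np.array(c['R']);t=np.array(c['t'])
    return cv2.projectPoints(np.array(X,float).reshape(-1,3),cv2.Rodrigues(R)[0],t,K(c),np.array(c['dist_coeffs'],float))[0][:,0]
E
python3 - <<'E'
from h import *
for n in ('scene','top','wrist'):
    c=snap(n,n+'0.png'); print(n,c['fovy'],c['cx'],c['cy'],c['dist_coeffs'],(-np.array(c['R']).T@np.array(c['t'])).round(3), np.array(c['R']).round(2).tolist())
print(bot.get_obs(),bot.hold_point_z)
E
```

```text
pics
scene 54.74406434069078 262.2006185622112 189.29979897783664 [0.02731641 0.         0.         0.         0.        ] [ 1.488 -0.482  0.816] [[0.5, 0.86, -0.01], [0.49, -0.3, -0.82], [-0.71, 0.41, -0.57]]
top 56.374672588012295 247.848540660942 196.80324249899567 [-0.03563245  0.          0.          0.          0.        ] [0.441 0.005 1.16 ] [[0.02, -1.0, -0.0], [-0.99, -0.02, -0.16], [0.16, 0.01, -0.99]]
wrist 69.29375844221555 253.3680388066339 186.7467357449713 [-0.01729774  0.          0.          0.          0.        ] [0.106 0.67  0.373] [[0.26, 0.96, -0.0], [0.92, -0.25, 0.29], [0.27, -0.08, -0.96]]
{'t': 0.15, 'q': array([-1.41411915,  0.47764528,  0.02237695,  1.55619617, -0.01147233,
        1.10931094, -0.08308863]), 'joint_vel': array([-2.06035878e-04, -1.66998616e-03, -3.08321228e-04, -3.97758338e-03,
       -2.54834630e-04, -1.26074275e-03, -3.57640683e-05]), 'joint_torque': array([ 2.82327906e-03, -5.96924686e+01,  1.61025893e+00, -2.81493527e+01,
        1.26266238e-02,  6.47370398e-03, -1.19593892e-05]), 'eef_pos': array([0.17655727, 0.65103473, 0.23053805]), 'tool_rot': array([ 0.56125246, -0.42997287,  0.56199249,  0.42928249]), 'contact_force': array([-0.76337312,  0.31927097,  0.48014254]), 'torque': array([ 0.02026699, -0.04009071,  0.0196057 ]), 'gripper_width': 0.9989751545907385} 0.0187
```

View pictures.

View pics/scene0.png

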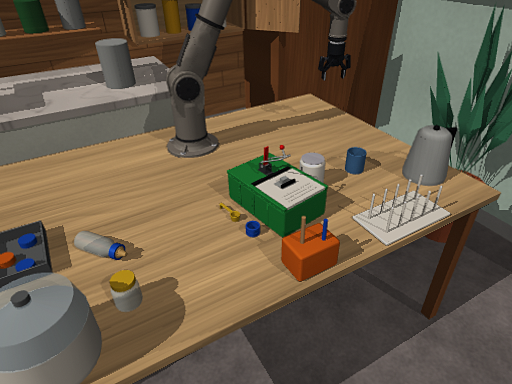

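View pics/top0.png

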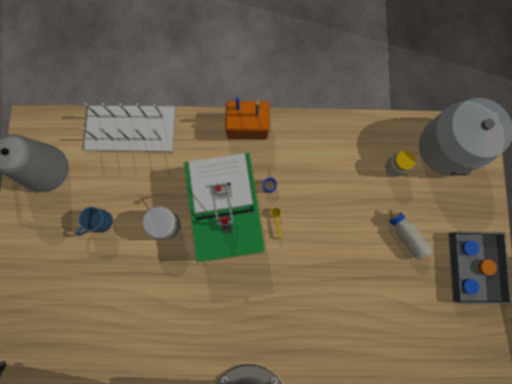

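```bash
python3 - <<'E'
import cv2
a=cv2.imread('pics/top0.png')[140:270,150:300]; cv2.imwrite('pics/top0z.png',cv2.resize(a,None,fx=4.5,fy=4.5,interpolation=cv2.INTER_CUBIC))
a=cv2.imread('pics/scene0.png')[130:240,215:345]; cv2.imwrite('pics/scene0z.png',cv2.resize(a,None,fx=5,fy=5,interpolation=cv2.INTER_CUBIC))
E
```

```text
(no output)
```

View pics/top0z.png

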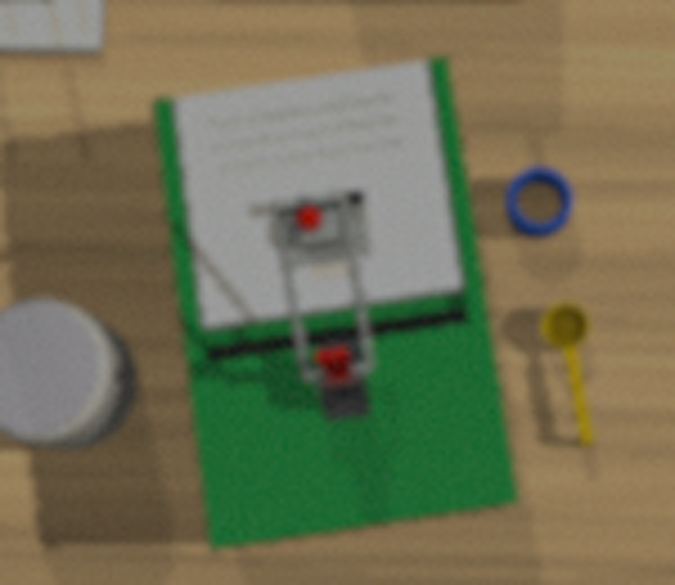

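View pics/scene0z.png

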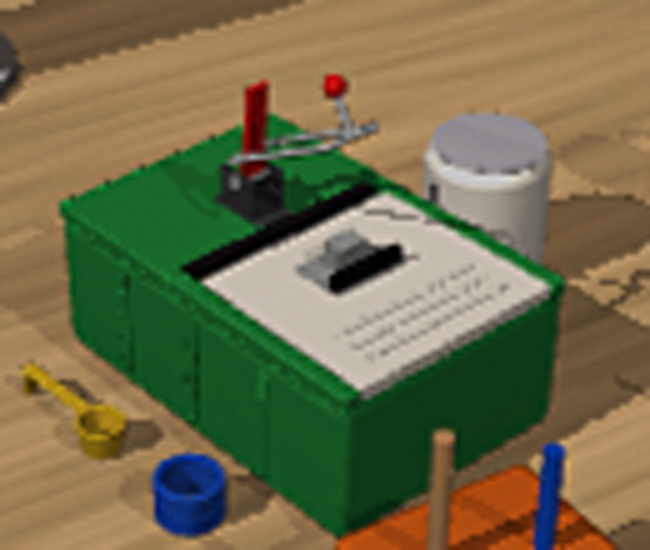

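```bash
python3 - <<'E'
from h import *
T=load('top0');S=load('scene0')
t=lambda x,y:((x+.5)/4.5-.5+150,(y+.5)/4.5-.5+140)
s=lambda x,y:((x+.5)/5-.5+215,(y+.5)/5-.5+130)
print('top corners', [onz(T,t(*p),.12).round(4)[:2].tolist() for p in [(210,548),(157,100),(445,57),(517,500)]])
print('scene', [onz(S,s(*p),.12).round(4)[:2].tolist() for p in [(62,207),(352,405),(563,285),(275,115)]])
print('knob',tri((T,t(309,217)),(S,s(335,86))))
hs=cv2.cvtColor(T['color'],cv2.COLOR_RGB2HSV)
m=(T['color'][:,:,0]>120)&(T['color'][:,:,1]<60)&(T['color'][:,:,2]<60);m=m.astype(np.uint8)
n,l,st,ce=cv2.connectedComponentsWithStats(m);print(st,ce)
m=(S['color'][:,:,0]>120)&(S['color'][:,:,1]<50)&(S['color'][:,:,2]<50);m=m.astype(np.uint8)
n,l,st,ce=cv2.connectedComponentsWithStats(m);print(st,ce)
# keeper guard bar top ends, z=.133 
print('guard scene top edge ends',[onz(S,s(*p),.133).round(4)[:2].tolist() for p in [(330,280),(402,250)]])
print('lid edge top', [onz(T,t(*p),.12).round(4)[:2].tolist() for p in [(203,328),(462,292)]])
E
```

```text
top corners [[0.424, 0.1574], [0.7173, 0.2047], [0.7499, 0.0133], [0.4578, -0.0377]]
scene [[0.4684, -0.0381], [0.7611, 0.014], [0.726, 0.2022], [0.434, 0.1578]]
knob (array([0.61579728, 0.09035258, 0.24809426]), [np.float64(0.001455552876209942), np.float64(0.0014555528762098936)])
[[     0      0    512    384 196581]
 [   227    113      1      1      1]
 [   239    113      1      1      1]
 [   261    129      1      1      1]
 [   217    186      4      5     15]
 [   221    218      6      2      9]] [[255.50450959 191.50016533]
 [227.         113.        ]
 [239.         113.        ]
 [261.         129.        ]
 [218.53333333 187.86666667]
 [223.         218.33333333]]
[[     0      0    512    384 196566]
 [   280    145      4      4     12]
 [   264    147      4     14     17]
 [   327    231      1      1      1]
 [   315    237      1      1      1]
 [   335    237      1      1      1]
 [   282    242      1      2      2]
 [   338    243      1      1      1]
 [   282    245      1      2      2]
 [   282    260      2      3      3]
 [     3    266      1      1      1]
 [   298    280      1      1      1]] [[255.49629641 191.5022537 ]
 [281.08333333 146.33333333]
 [264.41176471 152.41176471]
 [327.         231.        ]
 [315.         237.        ]
 [335.         237.        ]
 [282.         242.5       ]
 [338.         243.        ]
 [282.         245.5       ]
 [282.33333333 261.        ]
 [  3.         266.        ]
 [298.         280.        ]]
guard scene top edge ends [[0.6579, 0.0639], [0.6529, 0.1238]]
lid edge top [[0.5649, 0.1676], [0.5914, -0.0005]]
```

```bash
python3 - <<'E'
from h import *
S=load('scene0');T=load('top0')
P=[[.177,.651,.231]]
print(proj(S,P),proj(T,[[.0,0,0]]),proj(S,[[0,0,0]]))
c=S['color'].copy();u=proj(S,[[.177,.651,.231],[0,0,0],[0.09,0,0],[0,-.09,0]])
for p in u: cv2.circle(c,tuple(int(round(v)) for v in p),1,(255,0,255),-1)
c=cv2.resize(c[0:170,150:370],None,fx=3.5,fy=3.5,interpolation=cv2.INTER_NEAREST);cv2.imwrite('pics/schk.png',c[:,:,::-1])
E
```

```text
[[331.80753168  81.03262233]] [[248.73383754 403.30601812]] [[191.93716922 144.45081356]]
```

View pics/schk.png

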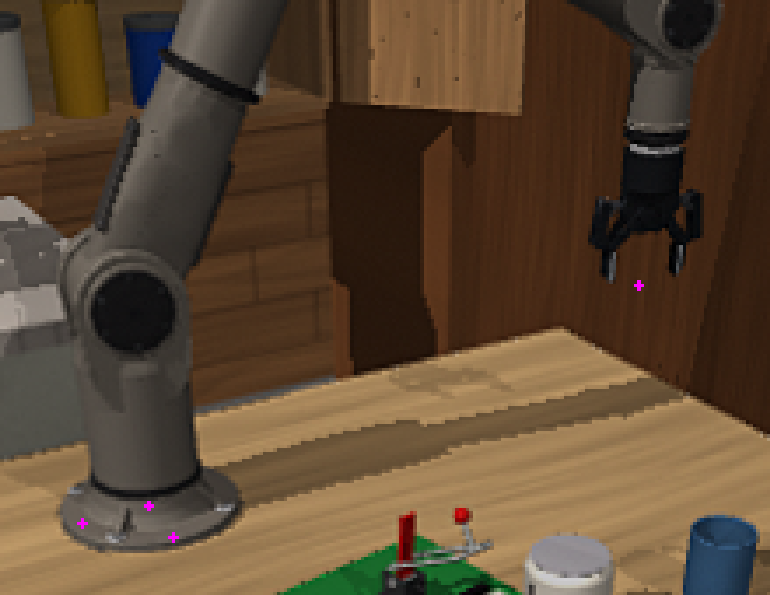

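View pics/wrist0.png

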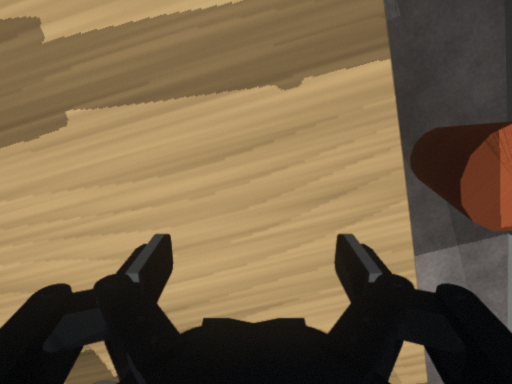

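drive_tool(
  slide=[
    [0,0,50],
    [40,-55,90],
    [80,-110,90],
    [120,-165,90],
    [150,-210,90],
    [180,-255,90],
    [210,-300,90],
    [240,-345,90],
    [270,-390,90],
    [290,-420,90],
  ],
  turn=[
    [0,0,0],
    [0,0,0.05],
    [0,0,0.1],
    [0,0,0.15],
    [0,0,0.2],
    [0,0,0.25],
    [0,0,0.3],
    [0,0,0.35],
    [0,0,0.4],
    [0,0,0.43],
  ],
  gripper=[1,1,1,1,1,1,1,1,1,1],
)

```text
t: 1.15
eef_pos: [0.4294, 0.2856, 0.3204]
tool_rot: [-0.456, 0.54, -0.457, -0.54]
contact_force: [1.4, 0.7, -0.6]
gripper_width: 0.996
```

drive_tool(
  slide=[
    [35,-50,0],
    [70,-100,0],
    [105,-150,0],
    [140,-200,0],
    [141,-210,0],
    [141,-210,0],
    [141,-210,0],
    [141,-210,0],
  ],
  turn=[
    [0,0,0.02],
    [0,0,0.04],
    [0,0,0.04],
    [0,0,0.04],
    [0,0,0.04],
    [0,0,0.04],
    [0,0,0.04],
    [0,0,0.04],
  ],
  gripper=[1,1,1,1,1,1,1,1],
)

```text
t: 1.95
eef_pos: [0.5697, 0.077, 0.3201]
tool_rot: [0.445, -0.549, 0.446, 0.549]
contact_force: [-0.4, -0.2, -0.4]
gripper_width: 1.004
```

```bash
python3 - <<'E'
from h import *
c=snap('wrist','w1.png');R=np.array(c['R']);print(R[0],-R.T@c['t'],bot.get_obs()['contact_force'],bot.get_obs()['eef_pos'])
E
```

```text
[-2.06483263e-01  9.78449877e-01  7.06900884e-04] [0.49853098 0.06182353 0.4626407 ] [0.03941717 0.56492639 0.14826321] [0.56963625 0.07762022 0.32015016]
```

View pics/w1.png

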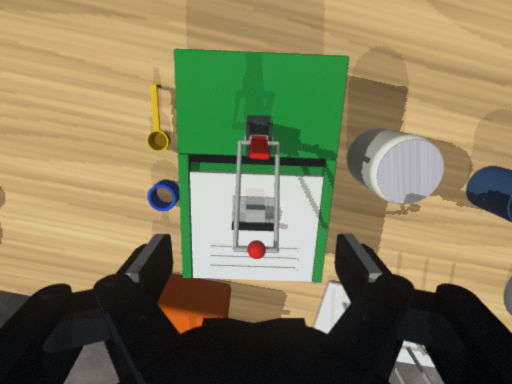

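```bash
python3 - <<'E'
from h import *
c=load('w1')
a=c['color'][:,:,::-1][30:290,160:365]; cv2.imwrite('pics/w1z.png',cv2.resize(a[90:230],None,fx=3.9,fy=3.9,interpolation=cv2.INTER_CUBIC))
im=c['color'].astype(int)
g=((im[:,:,1]>im[:,:,0]+40)&(im[:,:,1]>im[:,:,2]+30)).astype(np.uint8)
cs,_=cv2.findContours(g,cv2.RETR_EXTERNAL,cv2.CHAIN_APPROX_NONE); k=max(cs,key=cv2.contourArea); print(cv2.boundingRect(k), cv2.approxPolyDP(k,4,True)[:,0].tolist())
r=((im[:,:,0]>120)&(im[:,:,1]<60)&(im[:,:,2]<60)).astype(np.uint8)
n,l,st,ce=cv2.connectedComponentsWithStats(r)
for i in range(1,n):
    if st[i,4]>20: print(st[i],ce[i])
E
```

```text
(174, 49, 175, 233) [[175, 49], [183, 277], [191, 277], [188, 155], [235, 155], [249, 114], [271, 116], [280, 156], [326, 161], [325, 167], [280, 165], [280, 173], [324, 177], [312, 277], [320, 281], [348, 57]]
[252 137  14   2  28] [258.5 137.5]
[250 150  19   9 121] [258.50413223 155.15702479]
[248 242  16  16 196] [255.41836735 249.76530612]
```

View pics/w1z.png

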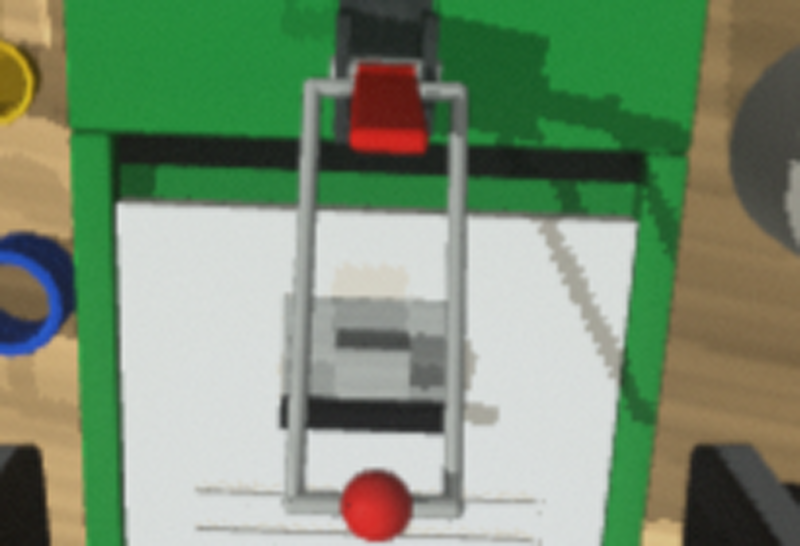

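```bash
cat > m.py <<'E'
from h import *
c=load('w1')
z=lambda x,y:((x+.5)/3.9-.5+160,(y+.5)/3.9-.5+120)
A=onz(c,(174.5,48.5),.12);B=onz(c,(348.5,56.5),.12);C=onz(c,(320.5,281.5),.12)
print('corners',A,B,C,np.linalg.norm(A-B),np.linalg.norm(B-C))
S0=load('scene0');T=load('top0')
ex=(C-B);ex[2]=0;ex/=np.linalg.norm(ex);ey=np.array([-ex[1],ex[0],0]); print('yaw',np.arctan2(ex[1],ex[0]),'yaw from near edge',np.arctan2(-(B-A)[0],(B-A)[1]))
O=(A+C)/2;O=np.array([O[0],O[1],0]);print('O',O)
E=np.array([ex,ey])
def tb(X): return (E@(X-O))
if __name__=='__main__':
    print('knob',kn:=tri((c,(255.4,249.8)),(S0,(281.1,146.3)),(T,(218.53,187.87))))
    print('knob',kn2:=tri((c,(255.4,249.8)),(S0,(281.1,146.3))),tb(kn2[0]))
    print('lid near edge',tb(onz(c,z(117,202),.12)),tb(onz(c,z(637,220),.12)))
    print('guard far edge',tb(onz(c,z(300,428),.133)),tb(onz(c,z(440,432),.133)))
    print('guard near',tb(onz(c,z(300,397),.133)))
    print('lip near/far',tb(onz(c,z(372,348),.14)),tb(onz(c,z(372,396),.14)))
    print('deck edge',tb(onz(c,z(120,133),.12)),tb(onz(c,z(640,152),.12)))
    print('lever tip top far edge z?.22',tb(onz(c,z(389,152),.22)))
    print('scene knob',tb(onz(S0,(281.1,146.3),kn2[0][2])))
E
python3 m.py
```

```text
corners [ 0.4574806  -0.03737486  0.12      ] [0.42486193 0.15691514 0.12      ] [0.71714821 0.20678176 0.12      ] 0.19700909002966185 0.2965096094519258
yaw 0.16898182573054 yaw from near edge 0.16633529497178468
O [0.5873144  0.08470345 0.        ]
knob (array([0.61521696, 0.08890646, 0.25000075]), [np.float64(0.0005471562791170534), np.float64(0.0013684941324330064), np.float64(0.0008799580886724667)])
knob (array([0.61559422, 0.0892089 , 0.25004368]), [np.float64(0.0009367182560289079), np.float64(0.0009367182560289764)]) [ 0.02863474 -0.00031479]
lid near edge [-0.00675773 -0.08488535] [-0.00730737  0.08460203]
guard far edge [ 0.06498116 -0.02312405] [0.06463723 0.023504  ]
guard near [ 0.05380257 -0.02336427]
lip near/far [ 0.03293351 -0.00050181] [0.04946888 0.00017161]
deck edge [-0.02942431 -0.08334764] [-0.02976046  0.08309637]
lever tip top far edge z?.22 [-0.04549739 -0.00034612]
scene knob [0.02871941 0.00080234]
```

```bash
cat > kin.py <<'E'
import numpy as np
from scipy.optimize import fsolve
piv=np.array([-55,146.]);O=np.array([587.3,84.7]);yaw=.168
ex=np.array([np.cos(yaw),np.sin(yaw)]);ey=np.array([-ex[1],ex[0]])
def pin(th): a=th-.07; return piv+20*np.array([-np.cos(a),np.sin(a)])
def bar(th,b): return pin(th)+110.7*np.array([np.cos(b),np.sin(b)])
def knob(th,b): return bar(th,b)+34*np.array([-np.sin(b),np.cos(b)])
def from_bar(x,z,g=(1.7,0.)): return fsolve(lambda q:bar(*q)-[x,z],g)
def from_knob(x,z,g=(1.7,0.)): return fsolve(lambda q:knob(*q)-[x,z],g)
def w(x,y=0): return O+ex*x+ey*y
E
python3 - <<'E'
from kin import *
q=from_knob(28.6,250,(1.7,.5));print('now',q,bar(*q),w(28.6))
for bx,bz in [(44,219),(57,170),(60,150),(60,138),(57,138),(53.6,138),(53.6,130),(53.6,123.5),(50,123.5),(48,124),(47.6,126),(47.6,132)]:
    q=from_bar(bx,bz);k=knob(*q);print(bx,bz,'th,b',q.round(3),'knob',k.round(1),'world',w(k[0]).round(1))
E
```

```text
now [1.86291365 0.51975819] [ 45.48678941 220.49006365] [615.49734518  89.4822301 ]
44 219 th,b [1.734 0.5  ] knob [ 27.7 248.8] world [614.6  89.3]
57 170 th,b [1.71  0.037] knob [ 55.8 204. ] world [642.3  94. ]
60 150 th,b [ 1.912 -0.138] knob [ 64.7 183.7] world [651.1  95.5]
60 138 th,b [ 2.027 -0.242] knob [ 68.1 171. ] world [654.5  96.1]
57 138 th,b [ 1.881 -0.25 ] knob [ 65.4 170.9] world [651.8  95.6]
53.6 138 th,b [ 1.715 -0.255] knob [ 62.2 170.9] world [648.6  95.1]
53.6 130 th,b [ 1.832 -0.328] knob [ 64.5 162.2] world [650.9  95.5]
53.6 123.5 th,b [ 1.946 -0.385] knob [ 66.4 155. ] world [652.7  95.8]
50 123.5 th,b [ 1.777 -0.392] knob [ 63.  154.9] world [649.4  95.2]
48 124 th,b [ 1.669 -0.389] knob [ 60.9 155.5] world [647.3  94.9]
47.6 126 th,b [ 1.61 -0.37] knob [ 59.9 157.7] world [646.3  94.7]
47.6 132 th,b [ 1.5  -0.31] knob [ 58.  164.4] world [644.5  94.4]
```

drive_tool(
  slide=[
    [23,6,-10],
    [46,12,-20],
    [46,12,-40],
    [46,12,-60],
    [46,12,-75],
    [46,12,-83],
    [46,12,-83],
    [46,12,-83],
  ],
  turn=[
    [0,0,-0.02],
    [0,0,-0.04],
    [0,0,-0.04],
    [0,0,-0.04],
    [0,0,-0.04],
    [0,0,-0.04],
    [0,0,-0.04],
    [0,0,-0.04],
  ],
  gripper=[1,1,1,1,1,1,1,1],
)

```text
t: 2.8
eef_pos: [0.6159, 0.09, 0.2379]
tool_rot: [-0.456, 0.541, -0.456, -0.541]
contact_force: [-0.3, -0.1, 0.5]
gripper_width: 1.001
```

```bash
python3 - <<'E'
from h import *
c=snap('wrist','w2.png');o=bot.get_obs();print(o['contact_force'],o['eef_pos'],c['R'][0])
im=c['color'].astype(int)
r=((im[:,:,0]>120)&(im[:,:,1]<60)&(im[:,:,2]<60)).astype(np.uint8)
n,l,st,ce=cv2.connectedComponentsWithStats(r)
for i in range(1,n):
    if st[i,4]>20: print(st[i],ce[i], onz(c,ce[i],.249))
E
```

```text
[-0.1731342   0.65380497  0.67777013] [0.6161297  0.08985908 0.23820539] [-0.16880425  0.9856491   0.00099185]
[242  86  21   3  39] [251.76923077  86.56410256] [0.53674142 0.07557389 0.249     ]
[236  90  32  12 333] [251.55555556  96.03003003] [0.54073536 0.07615379 0.249     ]
[240 234  25  27 489] [251.89161554 247.69120654] [0.61590281 0.08906374 0.249     ]
```

View pics/w2.png

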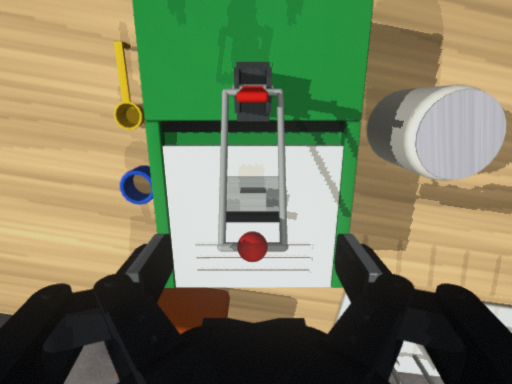

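drive_tool(
  slide=[
    [0,0,0],
    [0,0,0],
    [0,0,0],
    [0,0,0],
    [0,0,0],
    [0,0,0],
    [0,0,0],
    [0,0,0],
  ],
  turn=[
    [0,0,0],
    [0,0,0],
    [0,0,0],
    [0,0,0],
    [0,0,0],
    [0,0,0],
    [0,0,0],
    [0,0,0],
  ],
  gripper=[0.1,0.1,0.1,0.1,0.1,0.1,0.1,0.1],
  squeeze=25,
)

```text
t: 3.65
eef_pos: [0.6163, 0.0896, 0.2383]
tool_rot: [-0.456, 0.541, -0.455, -0.54]
contact_force: [0.2, -1.8, 0.1]
gripper_width: 0.163
```

```bash
python3 - <<'E'
from h import *
c=snap('wrist','w3.png');o=bot.get_obs();print(o['contact_force'],o['eef_pos'],o['gripper_width'])
E
```

```text
[ 0.52481606 -1.34815988  0.35530511] [0.61631348 0.08962832 0.23830386] 0.16146996445214984
```

View pics/w3.png

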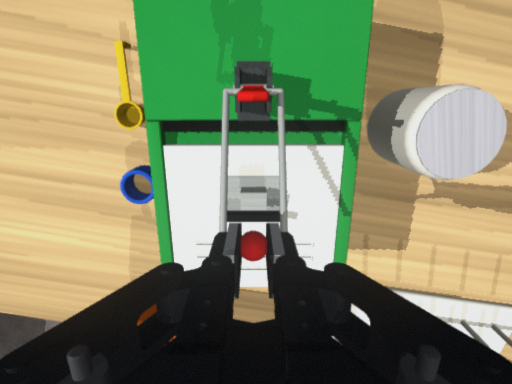

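drive_tool(
  slide=[
    [5,1,-5],
    [9,1.5,-11],
    [13,2,-17],
    [16,2.7,-22],
    [19,3.3,-29],
    [22,3.8,-36],
    [25,4.2,-42],
    [27,4.6,-46],
    [27,4.6,-46],
    [27,4.6,-46],
  ],
  turn=[
    [0,0,0],
    [0,0,0],
    [0,0,0],
    [0,0,0],
    [0,0,0],
    [0,0,0],
    [0,0,0],
    [0,0,0],
    [0,0,0],
    [0,0,0],
  ],
  gripper=[0.1,0.1,0.1,0.1,0.1,0.1,0.1,0.1,0.1,0.1],
)

```text
t: 4.7
eef_pos: [0.6422, 0.094, 0.1916]
tool_rot: [0.455, -0.54, 0.456, 0.541]
contact_force: [-2.1, -0.2, -0.9]
gripper_width: 0.163
```

```bash
python3 - <<'E'
from h import *
c=snap('wrist','w4.png');o=bot.get_obs();print(o['contact_force'],o['eef_pos'],o['gripper_width'])
s=snap('scene','s4.png')
a=cv2.imread('pics/s4.png')[110:220,225:335]
b=cv2.imread('pics/w4.png')[60:280,150:370]
cv2.imwrite('pics/c4.png',np.hstack([cv2.resize(a,(400,400),interpolation=cv2.INTER_CUBIC),cv2.resize(b,(400,400))]))
E
```

```text
[-2.83024709 -0.22049452 -0.71046177] [0.64213354 0.09398528 0.19177138] 0.1583191415398438
```

View pics/c4.png

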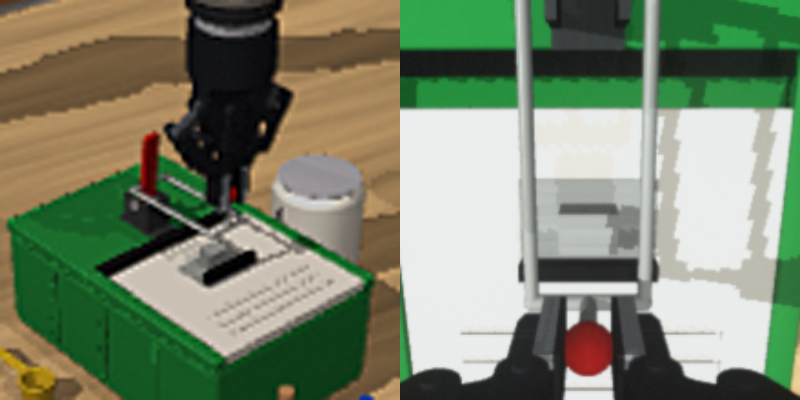

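drive_tool(
  slide=[
    [3,0.5,-5],
    [6,1,-10],
    [8,1.3,-15],
    [9.4,1.6,-20],
    [10.5,1.8,-24],
    [11.6,2,-28],
    [11.6,2,-28],
    [11.6,2,-28],
  ],
  turn=[
    [0,0,0],
    [0,0,0],
    [0,0,0],
    [0,0,0],
    [0,0,0],
    [0,0,0],
    [0,0,0],
    [0,0,0],
  ],
  gripper=[0.1,0.1,0.1,0.1,0.1,0.1,0.1,0.1],
)

```text
t: 5.6
eef_pos: [0.6542, 0.096, 0.164]
tool_rot: [-0.456, 0.541, -0.456, -0.541]
contact_force: [2.2, -1.2, -0.2]
gripper_width: 0.16
```

```bash
cat > look.py <<'E'
import sys
from h import *
n=sys.argv[1]
c=snap('wrist','w%s.png'%n);o=bot.get_obs();print(o['t'],o['contact_force'].round(2),o['eef_pos'].round(4),o['gripper_width'])
s=snap('scene','s%s.png'%n)
a=s['color'][110:220,225:335,::-1]
b=c['color'][60:280,150:370,::-1]
cv2.imwrite('pics/c%s.png'%n,np.hstack([cv2.resize(a,(400,400),interpolation=cv2.INTER_CUBIC),cv2.resize(b,(400,400))]))
E
python3 look.py 5
```

```text
5.65 [ 1.64 -0.29  0.43] [0.6541 0.096  0.1641] 0.16132537586799636
```

View pics/c5.png

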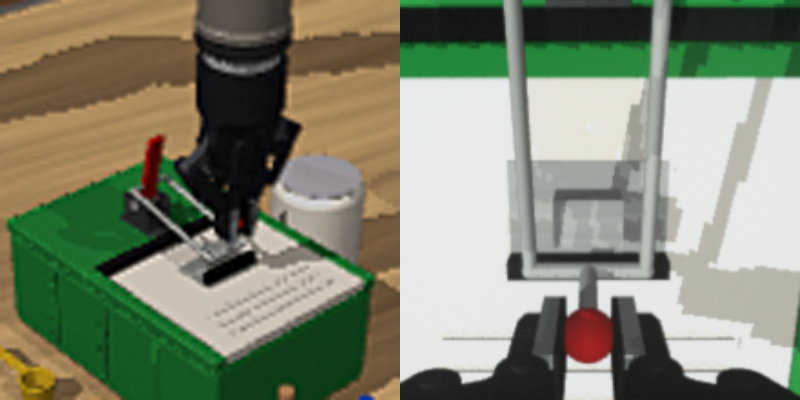

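drive_tool(
  slide=[
    [0.3,0,-1],
    [0.5,0.1,-2],
    [0.8,0.1,-3],
    [1,0.2,-4],
    [1,0.2,-4],
  ],
  turn=[
    [0,0,0],
    [0,0,0],
    [0,0,0],
    [0,0,0],
    [0,0,0],
  ],
  gripper=[0.1,0.1,0.1,0.1,0.1],
)

```text
t: 6.2
eef_pos: [0.6547, 0.0961, 0.1598]
tool_rot: [0.455, -0.54, 0.456, 0.541]
contact_force: [0.1, -0.3, 0.0]
gripper_width: 0.161
```

```bash
python3 - <<'E'
from m import *
c=load('w5')
for z_ in (.14,.142,.144): print(z_,tb(onz(c,(254.2,207.6),z_)))
E
```

```text
corners [ 0.4574806  -0.03737486  0.12      ] [0.42486193 0.15691514 0.12      ] [0.71714821 0.20678176 0.12      ] 0.19700909002966185 0.2965096094519258
yaw 0.16898182573054 yaw from near edge 0.16633529497178468
O [0.5873144  0.08470345 0.        ]
0.14 [0.05840908 0.00036233]
0.142 [0.05764682 0.00035433]
0.144 [0.05688456 0.00034634]
```

drive_tool(
  slide=[
    [0.3,0,-1],
    [0.3,0,-1],
    [0.6,0.1,-2],
    [0.6,0.1,-2],
    [0.8,0.1,-3],
    [0.8,0.1,-3],
  ],
  turn=[
    [0,0,0],
    [0,0,0],
    [0,0,0],
    [0,0,0],
    [0,0,0],
    [0,0,0],
  ],
  gripper=[0.1,0.1,0.1,0.1,0.1,0.1],
)

```text
t: 6.8
eef_pos: [0.6554, 0.0962, 0.1566]
tool_rot: [0.455, -0.54, 0.456, 0.541]
contact_force: [-0.8, -0.7, 0.1]
gripper_width: 0.161
```

```bash
python3 look.py 6
```

```text
6.85 [-1.68 -0.84 -0.44] [0.6554 0.0962 0.1567] 0.16434616662576434
```

View pics/c6.png

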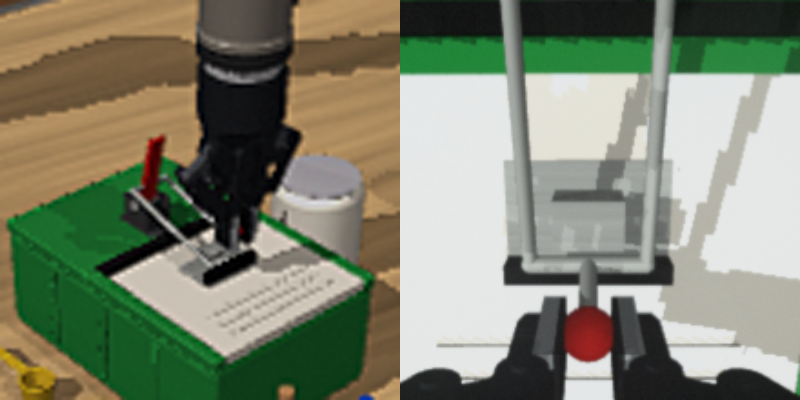

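```bash
python3 - <<'E'
from kin import *
for k in [(68,167.6),(67.5,168.5),(68,168.5)]:
    q=from_knob(*k,g=(1.9,-.2));print(k,q,bar(*q))
from m import *
c=load('w6')
p=(254.2,60+267*.55)
for z_ in (.132,.134,.136): print(z_,tb(onz(c,p,z_)))
# guard visible edges
print('guard far',tb(onz(c,(150+110*.55,60+284*.55),.133)),tb(onz(c,(150+265*.55,60+283*.55),.133)))
print('lip far?near?',tb(onz(c,(150+190*.55,60+202*.55),.14)))
E
```

```text
(68, 167.6) [ 2.01088786 -0.27247857] [ 58.84994063 134.85436802]
(67.5, 168.5) [ 1.98530379 -0.26624956] [ 58.55409    135.69800777]
(68, 168.5) [ 2.01232639 -0.26461334] [ 59.10777302 135.68341426]
corners [ 0.4574806  -0.03737486  0.12      ] [0.42486193 0.15691514 0.12      ] [0.71714821 0.20678176 0.12      ] 0.19700909002966185 0.2965096094519258
yaw 0.16898182573054 yaw from near edge 0.16633529497178468
O [0.5873144  0.08470345 0.        ]
0.132 [0.05937464 0.00030261]
0.134 [0.05862117 0.0002947 ]
0.136 [0.05786769 0.00028679]
guard far [ 0.06542872 -0.02787282] [0.06505237 0.0270867 ]
lip far?near? [0.03394868 0.00042422]
```

drive_tool(
  slide=[
    [-1,-0.2,0],
    [-2,-0.3,0],
    [-3,-0.5,0],
    [-4,-0.7,0],
    [-4.5,-0.8,0],
    [-4.5,-0.8,0],
  ],
  turn=[
    [0,0,0],
    [0,0,0],
    [0,0,0],
    [0,0,0],
    [0,0,0],
    [0,0,0],
  ],
  gripper=[0.1,0.1,0.1,0.1,0.1,0.1],
)

```text
t: 7.5
eef_pos: [0.6522, 0.0957, 0.1574]
tool_rot: [-0.456, 0.541, -0.455, -0.54]
contact_force: [7.1, -0.2, 0.1]
gripper_width: 0.158
```

```bash
python3 look.py 7
```

```text
7.55 [6.33 0.75 0.78] [0.6523 0.0956 0.1574] 0.16422577299080074
```

View pics/c7.png

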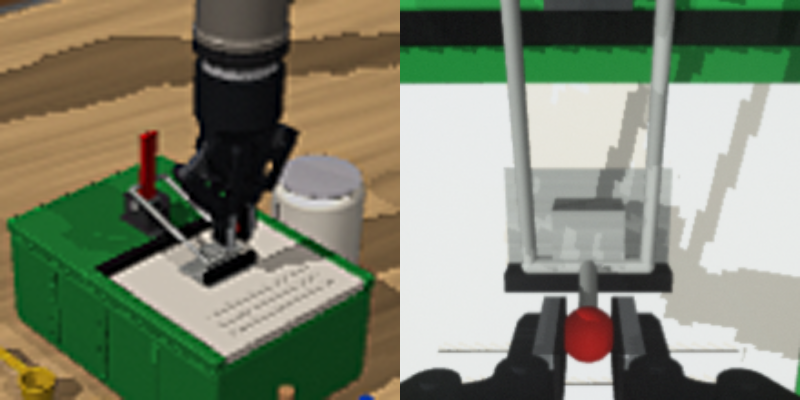

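drive_tool(
  slide=[
    [0.5,0,0],
    [0.8,0.1,-1],
    [1,0.2,-2],
    [1.3,0.2,-3],
    [1.6,0.3,-4],
    [1.6,0.3,-4],
  ],
  turn=[
    [0,0,0],
    [0,0,0],
    [0,0,0],
    [0,0,0],
    [0,0,0],
    [0,0,0],
  ],
  gripper=[0.1,0.1,0.1,0.1,0.1,0.1],
)

```text
t: 8.2
eef_pos: [0.6534, 0.0959, 0.1528]
tool_rot: [-0.456, 0.541, -0.456, -0.54]
contact_force: [1.2, 0.1, -0.2]
gripper_width: 0.16
```

drive_tool(
  slide=[
    [0.3,0,-1],
    [0.6,0.1,-2],
    [0.8,0.1,-3],
    [1.1,0.2,-4],
    [1.4,0.2,-5],
    [1.4,0.2,-5],
  ],
  turn=[
    [0,0,0],
    [0,0,0],
    [0,0,0],
    [0,0,0],
    [0,0,0],
    [0,0,0],
  ],
  gripper=[0.1,0.1,0.1,0.1,0.1,0.1],
)

```text
t: 8.8
eef_pos: [0.6542, 0.0959, 0.1473]
tool_rot: [0.455, -0.541, 0.456, 0.541]
contact_force: [-3.4, -0.6, 0.6]
gripper_width: 0.16
```

```bash
python3 look.py 8; python3 - <<'E'
import cv2
a=cv2.imread('pics/w8.png')[130:270,170:340];cv2.imwrite('pics/z8.png',cv2.resize(a,None,fx=4.5,fy=4.2,interpolation=cv2.INTER_CUBIC))
E
```

```text
8.85 [-2.7  -1.46  0.34] [0.6542 0.0959 0.1474] 0.1581234952347276
```

View pics/z8.png

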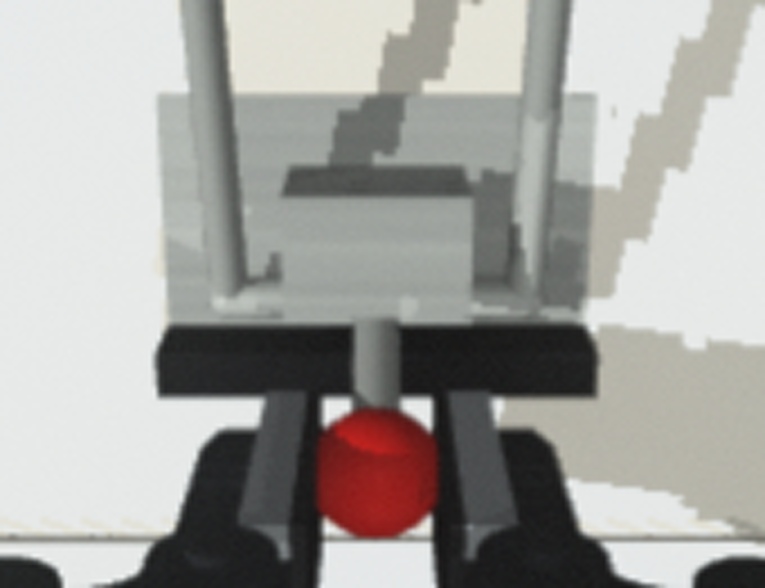

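drive_tool(
  slide=[
    [0.2,0,-1],
    [0.3,0,-2],
    [-0.7,-0.1,-2],
    [-1.7,-0.3,-2],
    [-2.7,-0.5,-2],
    [-3.7,-0.6,-2],
    [-3.7,-0.6,-2],
  ],
  turn=[
    [0,0,0],
    [0,0,0],
    [0,0,0],
    [0,0,0],
    [0,0,0],
    [0,0,0],
    [0,0,0],
  ],
  gripper=[0.1,0.1,0.1,0.1,0.1,0.1,0.1],
)

```text
t: 9.6
eef_pos: [0.6515, 0.0956, 0.1461]
tool_rot: [-0.456, 0.541, -0.455, -0.54]
contact_force: [5.1, 0.7, 1.3]
gripper_width: 0.16
```

drive_tool(
  slide=[
    [-1.5,-0.2,0],
    [-2.5,-0.4,0],
    [-3.5,-0.6,0],
    [-3.5,-0.6,0],
  ],
  turn=[
    [0,0,0],
    [0,0,0],
    [0,0,0],
    [0,0,0],
  ],
  gripper=[0.1,0.1,0.1,0.1],
)

```text
t: 10.0
eef_pos: [0.6506, 0.0955, 0.1473]
tool_rot: [-0.458, 0.543, -0.454, -0.539]
contact_force: [8.8, 0.8, -1.0]
gripper_width: 0.158
```

```bash
python3 look.py 9; python3 - <<'E'
import cv2
a=cv2.imread('pics/w9.png')[110:270,170:340];cv2.imwrite('pics/z9.png',cv2.resize(a,None,fx=4.5,fy=3.7,interpolation=cv2.INTER_CUBIC))
E
```

```text
10.05 [ 9.55  1.63 -0.37] [0.6506 0.0955 0.1472] 0.15949977313794858
```

View pics/z9.png

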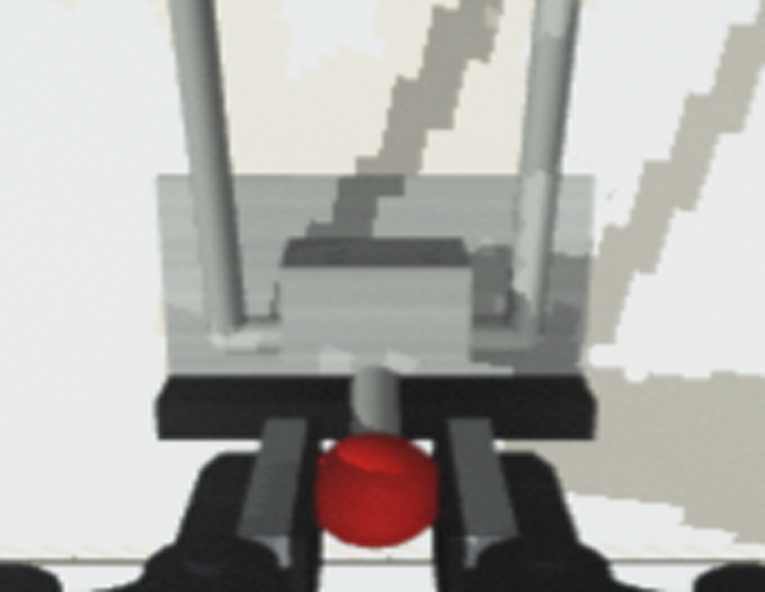

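View pics/c9.png

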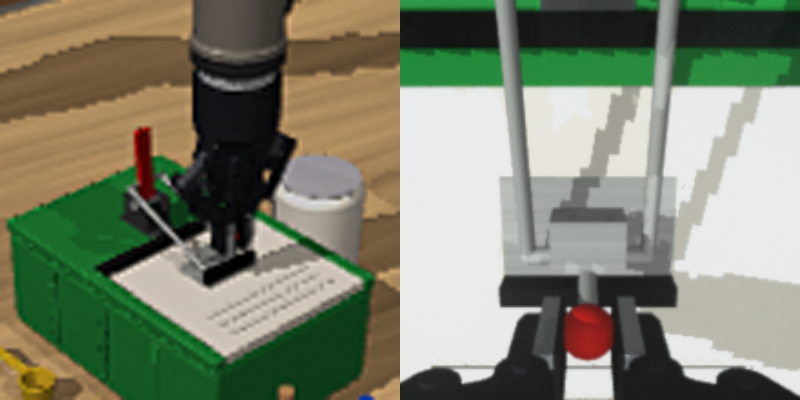

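```bash
python3 - <<'E'
from m import *
c=load('w9')
q=lambda x,y:((x+.5)/4.5-.5+170,(y+.5)/3.7-.5+110)
for z_ in (.123,.126,.13): print(z_,tb(onz(c,q(250,335),z_)),tb(onz(c,q(500,335),z_)))
print('guard far',tb(onz(c,q(200,438),.133)),tb(onz(c,q(560,438),.133)))
print('lip near',tb(onz(c,q(380,267),.14)))
print('lid edge',tb(onz(c,(300,60+86*.55),.12)))
from kin import *
qq=from_knob(64.2,158.7,g=(1.7,-.3));print(qq,bar(*qq))
E
```

```text
corners [ 0.4574806  -0.03737486  0.12      ] [0.42486193 0.15691514 0.12      ] [0.71714821 0.20678176 0.12      ] 0.19700909002966185 0.2965096094519258
yaw 0.16898182573054 yaw from near edge 0.16633529497178468
O [0.5873144  0.08470345 0.        ]
0.123 [ 0.05005656 -0.01805097] [0.05004563 0.01723802]
0.126 [ 0.04897592 -0.01772954] [0.04896519 0.01692246]
0.13 [ 0.04753506 -0.01730096] [0.0475246 0.0165017]
guard far [ 0.06468072 -0.0243714 ] [0.06466895 0.02495163]
lip near [0.03302686 0.00022988]
lid edge [-0.00671182  0.02719516]
[ 1.8221084  -0.35823418] [ 52.27888403 126.8584078 ]
```

drive_tool(
  slide=[
    [0,0,0],
    [0,0,0],
    [0,0,0],
    [0,0,0],
    [0,0,10],
    [0,0,25],
    [0,0,45],
    [0,0,70],
    [0,0,100],
    [0,0,120],
  ],
  turn=[
    [0,0,0],
    [0,0,0],
    [0,0,0],
    [0,0,0],
    [0,0,0],
    [0,0,0],
    [0,0,0],
    [0,0,0],
    [0,0,0],
    [0,0,0],
  ],
  gripper=[0.45,0.45,0.45,0.45,0.45,0.45,0.45,0.45,0.45,0.45],
)

```text
t: 11.1
eef_pos: [0.6515, 0.0953, 0.2712]
tool_rot: [-0.459, 0.543, -0.453, -0.538]
contact_force: [1.0, 0.7, 0.4]
gripper_width: 0.445
```

drive_tool(
  slide=[
    [-25,-4,5],
    [-50,-8,10],
    [-65,-11,20],
    [-65,-11,20],
  ],
  turn=[
    [0,0,0],
    [0,0,0],
    [0,0,0],
    [0,0,0],
  ],
  gripper=[1,1,1,1],
)

```text
t: 11.5
eef_pos: [0.5861, 0.0837, 0.2943]
tool_rot: [-0.46, 0.544, -0.452, -0.537]
contact_force: [0.9, -0.4, -0.5]
gripper_width: 0.999
```

```bash
python3 look.py 10; python3 - <<'E'
import cv2
a=cv2.imread('pics/w10.png')[30:300,110:400];cv2.imwrite('pics/z10.png',cv2.resize(a,None,fx=2.2,fy=2.2,interpolation=cv2.INTER_CUBIC))
E
```

```text
11.55 [-0.08  0.2  -0.04] [0.5869 0.0842 0.2935] 1.0002783088861285
```

View pics/z10.png

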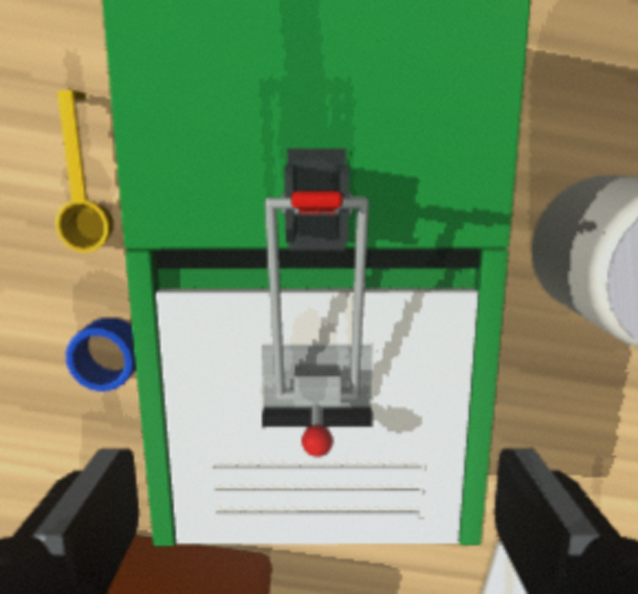

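View pics/c10.png

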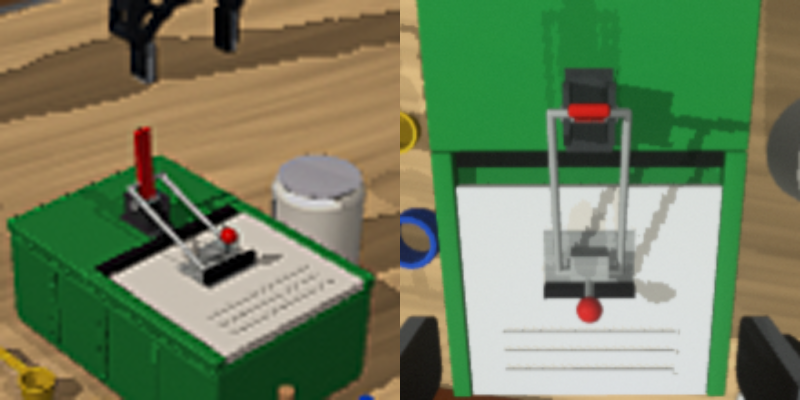

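```bash
python3 - <<'E'
from m import *
c=load('w10')
for yy in (191,210): 
  p=((316.5)/2.2-.5+110,(yy+.5)/2.2-.5+30); print(tb(onz(c,p,.22)))
from kin import *
for p in [(-33,0)]: print(w(*p))
for th in np.linspace(1.64,0,9):
    a=th-.07; r=60-19*th/1.64; C=piv+r*np.array([-np.cos(a),np.sin(a)])+3*np.array([np.sin(a),np.cos(a)])
    print(round(th,2),round(r,1),'TCP tub',(C+[11,0]).round(1),'world',w(C[0]+11).round(1),C[1].round(1))
E
```

```text
corners [ 0.4574806  -0.03737486  0.12      ] [0.42486193 0.15691514 0.12      ] [0.71714821 0.20678176 0.12      ] 0.19700909002966185 0.2965096094519258
yaw 0.16898182573054 yaw from near edge 0.16633529497178468
O [0.5873144  0.08470345 0.        ]
[-0.06420083 -0.00073144]
[-0.05780064 -0.00073538]
[554.76460171  79.1820422 ]
1.64 41.0 TCP tub [-41. 187.] world [546.8  77.8] 187.0
1.43 43.4 TCP tub [-49.9 189.1] world [538.1  76.4] 189.1
1.23 45.8 TCP tub [-59.5 189.1] world [528.6  74.7] 189.1
1.02 48.1 TCP tub [-69.3 187. ] world [518.9  73.1] 187.0
0.82 50.5 TCP tub [-78.9 182.6] world [509.5  71.5] 182.6
0.62 52.9 TCP tub [-87.7 176. ] world [500.9  70. ] 176.0
0.41 55.2 TCP tub [-95.1 167.3] world [493.6  68.8] 167.3
0.21 57.6 TCP tub [-100.7  156.7] world [488.   67.9] 156.7
0.0 60.0 TCP tub [-104.1  144.8] world [484.7  67.3] 144.8
```

drive_tool(
  slide=[
    [-16,-3,-20],
    [-32,-5,-40],
    [-32,-5,-60],
    [-32,-5,-60],
    [-32,-5,-60],
  ],
  turn=[
    [0,0,0],
    [0,0,0],
    [0,0,0],
    [0,0,0],
    [0,0,0],
  ],
  gripper=[0,0,0,0,0],
)

```text
t: 12.1
eef_pos: [0.5558, 0.0796, 0.2328]
tool_rot: [-0.459, 0.544, -0.452, -0.537]
contact_force: [0.5, -0.4, 0.0]
gripper_width: 0.138
```

drive_tool(
  slide=[
    [0,0,-20],
    [0,0,-40],
    [0,0,-44],
    [-4,-1,-44],
    [-6,-1,-44],
    [-6,-1,-44],
  ],
  turn=[
    [0,0,0],
    [0,0,0],
    [0,0,0],
    [0,0,0],
    [0,0,0],
    [0,0,0],
  ],
  gripper=[0,0,0,0,0,0],
)

```text
t: 12.7
eef_pos: [0.5503, 0.0786, 0.19]
tool_rot: [-0.46, 0.544, -0.452, -0.537]
contact_force: [-0.0, -0.1, 0.6]
gripper_width: -0.002
```

```bash
python3 look.py 11; python3 - <<'E'
import cv2
cv2.imwrite('pics/z11.png',cv2.imread('pics/w11.png'))
E
```

```text
12.75 [0.27 0.04 0.09] [0.5504 0.0787 0.1899] -0.0037424390362455233
```

View pics/w11.png

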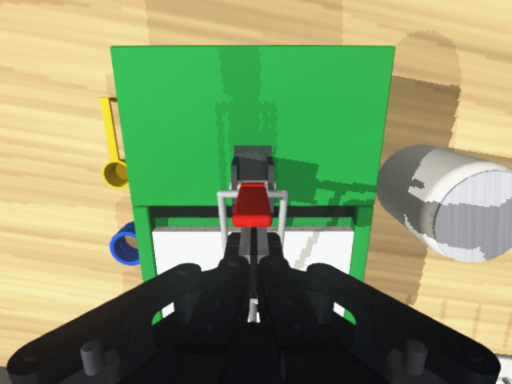

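View pics/c11.png

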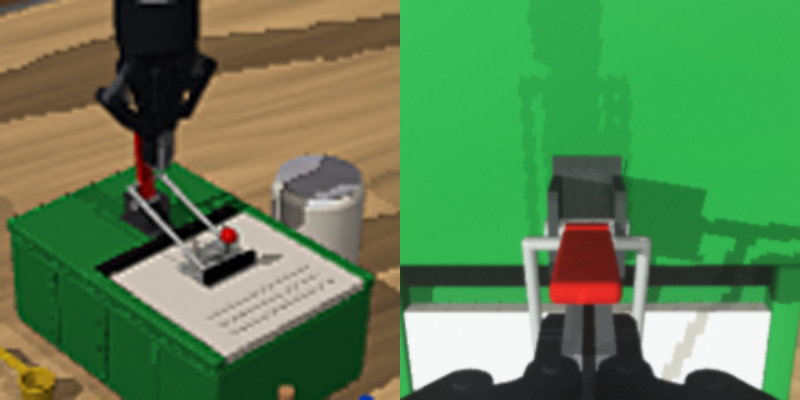

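drive_tool(
  slide=[
    [-3,-0.5,0],
    [-5,-0.8,0],
    [-7,-1.2,0],
    [-9,-1.5,0],
    [-11,-1.9,0],
    [-12.5,-2.1,0],
  ],
  turn=[
    [0,0,0],
    [0,0,0],
    [0,0,0],
    [0,0,0],
    [0,0,0],
    [0,0,0],
  ],
  gripper=[0,0,0,0,0,0],
)

```text
t: 13.4
eef_pos: [0.5393, 0.0769, 0.1902]
tool_rot: [-0.461, 0.545, -0.451, -0.536]
contact_force: [6.4, 1.0, -3.8]
gripper_width: 0.002
```

drive_tool(
  slide=[
    [-2,-0.3,0],
    [-4,-0.7,0],
    [-6,-1,0],
    [-8,-1.4,0],
    [-10,-1.7,-0.5],
    [-12,-2,-1],
  ],
  turn=[
    [0,0,0],
    [0,0,0],
    [0,0,0],
    [0,0,0],
    [0,0,0],
    [0,0,0],
  ],
  gripper=[0,0,0,0,0,0],
)

```text
t: 14.0
eef_pos: [0.53, 0.0754, 0.1902]
tool_rot: [-0.463, 0.546, -0.449, -0.535]
contact_force: [9.3, 2.0, -2.7]
gripper_width: 0.001
```

```bash
python3 look.py 12
```

```text
14.05 [ 8.45  1.48 -1.78] [0.5297 0.0754 0.1901] 0.0004104586148623125
```

View pics/c12.png

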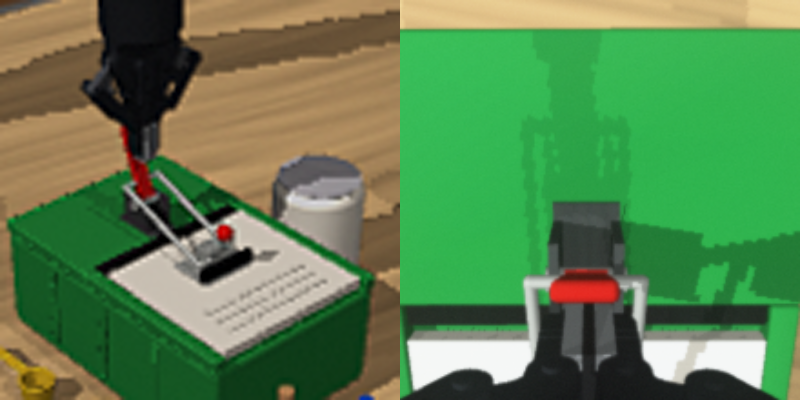

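drive_tool(
  slide=[
    [-3,-0.5,0],
    [-5,-0.8,-0.5],
    [-7,-1.2,-1],
    [-9,-1.5,-1.5],
    [-11,-1.9,-2],
    [-13,-2.2,-2.5],
  ],
  turn=[
    [0,0,0],
    [0,0,0],
    [0,0,0],
    [0,0,0],
    [0,0,0],
    [0,0,0],
  ],
  gripper=[0,0,0,0,0,0],
)

```text
t: 14.7
eef_pos: [0.5202, 0.0739, 0.1891]
tool_rot: [-0.465, 0.548, -0.447, -0.533]
contact_force: [8.6, 0.7, -0.6]
gripper_width: -0.0
```

drive_tool(
  slide=[
    [-3,-0.5,-1],
    [-5,-0.8,-2],
    [-7,-1.2,-3.5],
    [-9,-1.5,-5],
    [-11,-1.9,-7],
    [-12.5,-2.1,-9],
  ],
  turn=[
    [0,0,0],
    [0,0,0],
    [0,0,0],
    [0,0,0],
    [0,0,0],
    [0,0,0],
  ],
  gripper=[0,0,0,0,0,0],
)

```text
t: 15.3
eef_pos: [0.5102, 0.0722, 0.182]
tool_rot: [-0.466, 0.549, -0.445, -0.532]
contact_force: [2.6, -0.7, 8.6]
gripper_width: 0.002
```

```bash
python3 look.py 13
```

```text
15.35 [2.91 0.78 5.2 ] [0.5097 0.0721 0.1816] 0.0010899911246849624
```

View pics/c13.png

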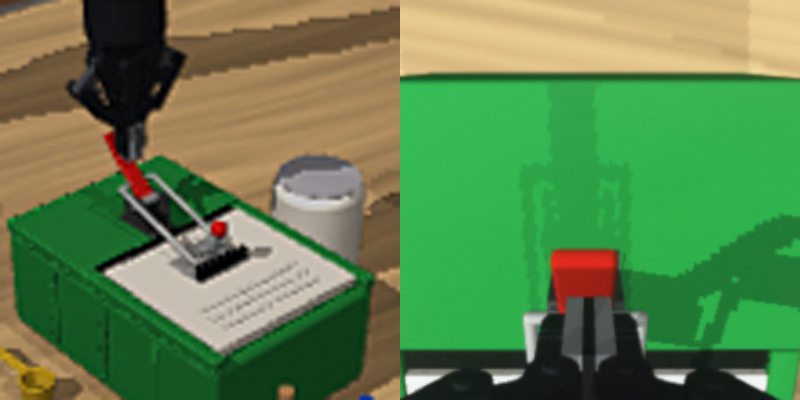

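drive_tool(
  slide=[
    [-3,-0.5,-1.5],
    [-5,-0.8,-3],
    [-7,-1.2,-5],
    [-9,-1.5,-7],
    [-11,-1.8,-9.5],
    [-12.5,-2.1,-12],
  ],
  turn=[
    [0,0,0],
    [0,0,0],
    [0,0,0],
    [0,0,0],
    [0,0,0],
    [0,0,0],
  ],
  gripper=[0,0,0,0,0,0],
)

```text
t: 16.0
eef_pos: [0.4993, 0.0704, 0.1707]
tool_rot: [-0.467, 0.55, -0.444, -0.531]
contact_force: [5.1, 1.1, 3.1]
gripper_width: 0.0
```

drive_tool(
  slide=[
    [-2,-0.3,-2],
    [-4,-0.7,-4],
    [-6,-1,-6.5],
    [-8,-1.3,-9],
    [-10,-1.6,-11.5],
    [-11,-1.8,-14],
  ],
  turn=[
    [0,0,0],
    [0,0,0],
    [0,0,0],
    [0,0,0],
    [0,0,0],
    [0,0,0],
  ],
  gripper=[0,0,0,0,0,0],
)

```text
t: 16.6
eef_pos: [0.4869, 0.0684, 0.1559]
tool_rot: [-0.467, 0.55, -0.445, -0.532]
contact_force: [0.3, 0.1, 0.2]
gripper_width: 0.004
```

```bash
python3 look.py 14
```

```text
16.65 [-0.3  -0.55  0.67] [0.4866 0.0683 0.1556] 0.0018084604178329475
```

View pics/c14.png

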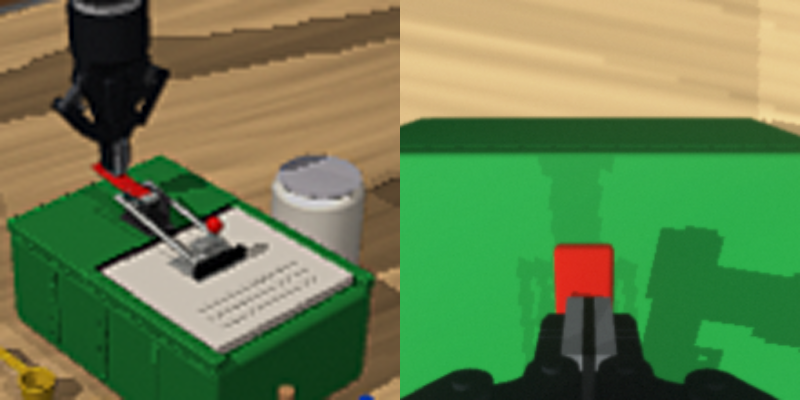

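drive_tool(
  slide=[
    [-0.5,0,-1],
    [-1,0,-2],
    [-1,0,-3],
    [-1,0,-4],
    [-1,0,-5],
    [-1,0,-6],
    [-1,0,-7],
  ],
  turn=[
    [0,0,0],
    [0,0,0],
    [0,0,0],
    [0,0,0],
    [0,0,0],
    [0,0,0],
    [0,0,0],
  ],
  gripper=[0,0,0,0,0,0,0],
)

```text
t: 17.4
eef_pos: [0.4859, 0.0683, 0.1487]
tool_rot: [-0.467, 0.55, -0.445, -0.532]
contact_force: [1.4, 0.3, -0.7]
gripper_width: -0.0
```

drive_tool(
  slide=[
    [0,0,-0.7],
    [0,0,-1.4],
    [0,0,-2.1],
    [0,0,-2.8],
    [0,0,-2.8],
  ],
  turn=[
    [0,0,0],
    [0,0,0],
    [0,0,0],
    [0,0,0],
    [0,0,0],
  ],
  gripper=[0,0,0,0,0],
)

```text
t: 17.9
eef_pos: [0.4859, 0.0683, 0.1459]
tool_rot: [-0.466, 0.55, -0.445, -0.532]
contact_force: [-0.6, 0.4, 0.3]
gripper_width: 0.002
```

drive_tool(
  slide=[
    [0,0,-0.5],
    [0,0,-1],
    [0,0,-1.5],
    [0,0,-1.5],
  ],
  turn=[
    [0,0,0],
    [0,0,0],
    [0,0,0],
    [0,0,0],
  ],
  gripper=[0,0,0,0],
)

```text
t: 18.3
eef_pos: [0.486, 0.0684, 0.1453]
tool_rot: [-0.467, 0.549, -0.445, -0.532]
contact_force: [-5.1, 0.3, 12.1]
gripper_width: -0.0
```

```bash
python3 look.py 15
```

```text
18.35 [-3.77 -0.36 11.41] [0.486  0.0684 0.1453] 0.006233594932972629
```

View pics/c15.png

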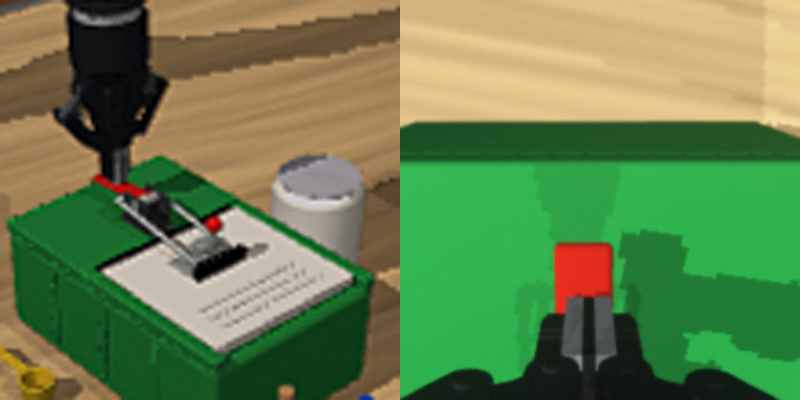

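drive_tool(
  slide=[
    [0,0,5],
    [0,0,25],
    [0,0,60],
    [10,1,100],
    [30,3,140],
    [50,5,170],
    [70,8,180],
    [70,8,180],
    [70,8,180],
  ],
  turn=[
    [0,0,0],
    [0,0,0],
    [0,0,0],
    [0,0,0],
    [0,0,0],
    [0,0,0],
    [0,0,0],
    [0,0,0],
    [0,0,0],
  ],
  gripper=[0,0,0,0,0,0.5,1,1,1],
)

```text
t: 19.3
eef_pos: [0.5553, 0.0762, 0.3246]
tool_rot: [-0.466, 0.549, -0.445, -0.532]
contact_force: [-0.4, -0.7, -0.1]
gripper_width: 0.685
```

```bash
python3 look.py 16; python3 - <<'E'
import cv2
a=cv2.imread('pics/w16.png')[10:280,110:400];cv2.imwrite('pics/z16.png',cv2.resize(a,None,fx=2.2,fy=2.2,interpolation=cv2.INTER_CUBIC))
E
```

```text
19.35 [ 0.13 -0.75  0.2 ] [0.5547 0.076  0.3241] 0.7642289542904467
```

View pics/z16.png

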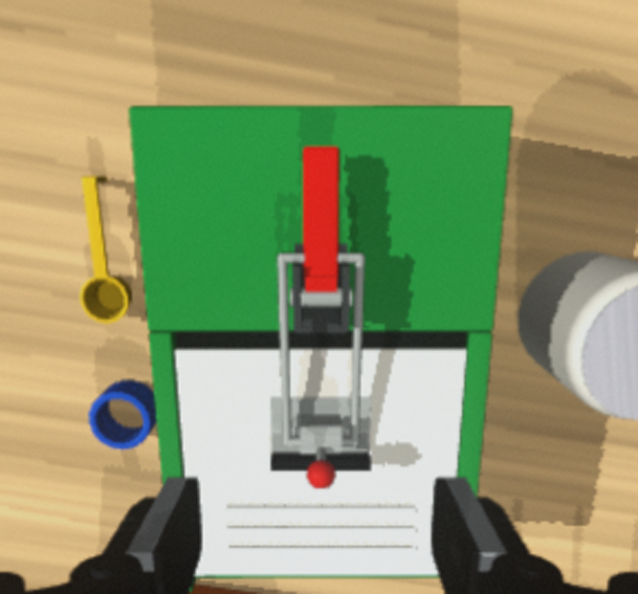

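View pics/c16.png

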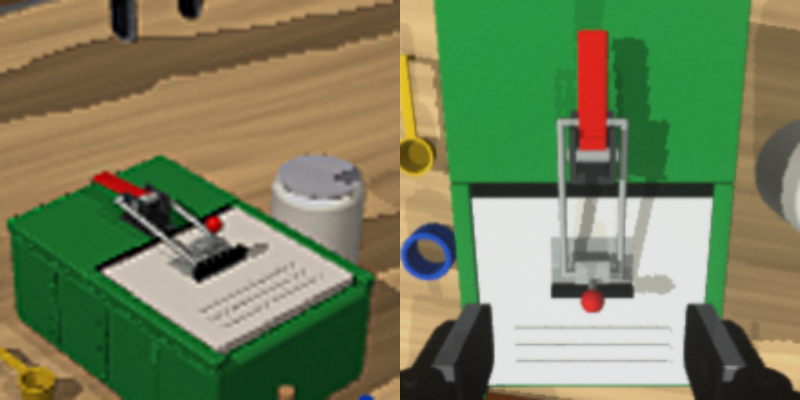

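```bash
python3 - <<'E'
from m import *
c=load('w16');z=lambda x,y:((x+.5)/2.2-.5+110,(y+.5)/2.2-.5+10)
print('lid edge',tb(onz(c,z(180,349),.12)),tb(onz(c,z(460,349),.12)),'deck edge',tb(onz(c,z(160,331),.12)))
print('guard far',tb(onz(c,z(320,469),.133)),'bar',tb(onz(c,z(292,437),.13)))
print('lever tip',tb(onz(c,z(320,147),.141)))
im=c['color'].astype(int)
S=load('s16')
def red(c):
    im=c['color'].astype(int);r=((im[:,:,0]>110)&(im[:,:,1]<60)&(im[:,:,2]<60)).astype(np.uint8);n,l,st,ce=cv2.connectedComponentsWithStats(r);return [(st[i],ce[i]) for i in range(1,n) if st[i,4]>6]
print(red(c));print(red(S)[:4])
E
```

```text
corners [ 0.4574806  -0.03737486  0.12      ] [0.42486193 0.15691514 0.12      ] [0.71714821 0.20678176 0.12      ] 0.19700909002966185 0.2965096094519258
yaw 0.16898182573054 yaw from near edge 0.16633529497178468
O [0.5873144  0.08470345 0.        ]
lid edge [-0.01910523 -0.08195652] [-0.01903978  0.0810801 ] deck edge [-0.02983808 -0.09274096]
guard far [ 0.05171976 -0.00042844] bar [ 0.03219207 -0.0170584 ]
lever tip [-0.12767032 -0.00087448]
[(array([ 248,   77,   16,   65, 1018], dtype=int32), array([255.51473477, 108.59233792])), (array([250, 220,  11,  11,  97], dtype=int32), array([255.20618557, 225.02061856])), (array([192, 308,   5,   2,   7], dtype=int32), array([194.        , 308.28571429])), (array([198, 309,  15,   3,  17], dtype=int32), array([205.23529412, 309.70588235])), (array([214, 311,   6,   2,   8], dtype=int32), array([216.5  , 311.375])), (array([221, 312,  11,   6,  16], dtype=int32), array([226.625, 313.75 ]))]
[(array([251, 157,  14,   7,  46], dtype=int32), array([256.86956522, 160.2173913 ])), (array([282, 170,   4,   4,  12], dtype=int32), array([283.33333333, 171.25      ])), (array([326, 235,   8,   5,  19], dtype=int32), array([329.10526316, 236.57894737])), (array([305, 236,  12,   7,  20], dtype=int32), array([310.15, 239.05]))]
```

```bash
python3 -c "
from station import bot
print(bot.get_obs()['t'],bot.hand_in())"
```

```text
the job is handed in; nothing more can be done
19.4 None
```

The lid is latched and drawn tight against its seal, and I handed the job in at 19.4 s with the hand clear. No verdict came back.

**What I did:** I gripped the loop's red knob and felt for the keeper's lip edge at about 7 N. I lowered the bar into the slot and drew it back under the lip at about 9 N. Then I let go and swung the lever down with shut fingers, at no more than about 10 N, until it met the hard stop at about 12 N.

**Last checks, after backing off:**

| Check | Measured | Expected |
|---|---|---|
| Lid near edge, tub x | -7 mm before, -19 mm after (about 12 mm of travel) | 12 to 13.5 mm of travel |
| Slot middle, tub x | about 41 mm | 36 to 46 mm |
| Lever tip, tub x | -128 mm | -129 mm when home |
| Force on the hand | under 1 N | nothing touching |

- **Loop:** the bar shows behind and under the lip. The pictures show the lever lying flat, and the scoop, canister and visible collar undisturbed. I did not measure the things farther off.
- **Disagreements:** early scene-camera readings of the tub corners were about 10 mm off the top and wrist cameras in x. I used the wrist and top values, and contact with the keeper came within 1–3 mm of them. The lever stopped about 1 mm lower than I had worked out, which is within calibration.

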